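# Pick a straight coupling from the sliding-top parts case

### The arm

A 6-joint arm with a two-finger parallel gripper is mounted at the origin on the work surface. World frame = base frame: x ahead of the robot, y to its left, z up, the work surface at z = 0. Lengths are in m, angles in rad, forces in N, time in s.
With the tool pointing down it reaches from about 0.3 to 0.775 m from the base axis. Payload 14.6 kg.
Tool frame: the origin (TCP) lies midway between the tips of the shut fingers; the grasp point (between the pads) lies 19 mm behind it (ctrl.hold_point_z is the distance from the TCP to the grasp point, in m); z points along the fingers, x is the direction in which the jaws open and shut, and the axes are right-handed (so a half turn about z gives the same grasp; the last joint's range is limited). The gripper opens to 94 mm and grips with 3 to 60 N. Pads are 16 mm wide; open, the fingers measure 119 mm over their backs; the gripper's body (75 mm by 177 mm) begins 78 mm behind the grasp point.
Start: joints at [-1.198, 0.3, 1.521, -0, 1.321, -0.067], TCP at [0.234, -0.498, 0.205] pointing down, gripper open.
Joint ranges: [-3.03, 3.03], [-0.79, 2.21], [0.23, 2.52], [-1.04, 4.18], [0, 3.07], [-2.55, 2.55]. Speed limits (rad/s): [2.22, 2.22, 2.57, 3.14, 3.14, 3.14].

### API

Orientations are given as [roll, pitch, yaw] about the fixed x, y, z axes, in that order (R = Rz(yaw) Ry(pitch) Rx(roll)).
In Python, from station import ctrl, viewer, ticket, nets gives the robot as it stands.
- The arm moves only by the tool carry_out, never from a script. Its argument "commands" is one flat list of numbers, 7 for each row, row after row: the closure, from -1 (fully open) to 1 (shut), so that 0 is half open, then the shift along the world's x, y, z in cm, then the turn, a rotation vector about the world's x, y, z in rad. In form: [gripper, tx, ty, tz, ax, ay, az, gripper, tx, ty, tz, ax, ay, az, ...]. A call has 1 to 12 rows; each row is the pose to reach, as a shift and turn from the pose measured when the call began; what a row does not reach only later rows make up. A row lasts 1/12 s, in which the tool goes at most 41.7 mm and 7.16 degrees, less where a joint would pass 70% of its speed; a pose out of reach is approached as far as the arm can. A call with a gripper value outside its range is refused whole. The fingers move at their own pace and stop on an object; "force" is the grip in N (left out, the last holds). Time passes only in rows, so rows that repeat a pose let the fingers close. It gives the time, the measured TCP pose, the force and the opening at its end, in the units of the state.
- ctrl.get_obs(): the state, without advancing time (a new reading comes with each control period).
- viewer.camera(name): name is "side" or "top"; returns (picture, depth): 400x640x3 uint8, blue, green, red; 400x640 float32, m along the optical axis (not along the pixel's ray), 0 where there is no reading.
- viewer.camera_info(name): a dict with "fx", "fy", "cx", "cy" (pixels), "R" (3x3) and "t" (3): a world point X has camera coordinates R X + t. Camera axes: x right, y down, z forward; pixel columns grow to the right and rows downward; lengths in m; the calibration is good to about 2 mm. A picture is of the moment at which its call begins. camera_info takes no time and is no camera call.
- ticket.hand_in(): hands the job in, once; it reports no verdict.
Trained networks look in the newest picture that a camera, given by its name, has taken for a name from the list of things; names that differ only in an ending like _2 or _b are one class to them, and where a whole thing is asked for, a point or a joint stands for the part that bears it (a point fixed in the world has none). Each returns a list of dicts, best first, with "confidence" (0 to 1); they miss things now and then, are a little off and sometimes report something else, mostly with a low value. They report only what shows in the picture. A call takes as long as a camera call. They do not tell look-alikes from the thing itself.
- nets.silhouettes(camera, thing): "region" (400x640 bool, what is visible of it) and "extent" ([left, top, right, bottom] in pixels, round what is visible of it).
The state is a dict: "time_s": time; "qpos": joint angles; "joint_vel": joint speeds; "tau": joint torques, N m; "ee_pos": TCP position; "eef_rot": TCP orientation; "force": force on the tool from outside, world axes, zero at the start; "moment": the same for the moment, N m; "grip_width": finger opening in m.
Only numpy, scipy, OpenCV 4.12 (cv2) and the standard library are available. Lean on these libraries where they do the work, as an engineer would, in place of code of your own. Each camera call takes 0.05 s, during which the arm holds its last target. There are 200 camera calls.

### The job

The white parts case on the bench has two clear sliding doors on top. Slide open the door over the straight round coupling, leaving the other door shut, then take the coupling out and put it in the empty shallow blue bin on the bench beside the case.

Things in the scene. Friction and masses are not known exactly. Their poses are not given: they have to be found in the camera images.
- handle_left (a point): pull tab of the left door, aluminium, 14 mm thick along y, 44 mm along x; point 14 mm below its top, 98 mm above the bench. x points away from the robot, y left along the sliding line, z up. The door, a level clear panel 226 mm along y, top face 76 mm above the bench, slides right (-y) by 170 mm from shut (2 N, stays where left), over the other; it starts up to 12 mm open.
- handle_right (a point): pull tab of the right door, aluminium, 14 mm thick along y, 44 mm along x; point 14 mm below its top, 98 mm above the bench. x points away from the robot, y left along the sliding line, z up. The door, a level clear panel 226 mm along y, top face 69 mm above the bench, slides left (+y) by 170 mm from shut (2 N, stays where left), under the other; it starts up to 12 mm open.
- case: white case, fixed: origin at the centre of its underside, x away from the robot, y left. 240 mm along x, 460 along y, rim 76 high, walls 10, floor 12 above the bench, a 62 mm high partition across the middle (y = 0). The left door covers its left half, the right door its right half; shut, their pull tabs stand at x = -75, y = +195 and -195 mm, near the front outer corners.
- coupling_mid (a point): centre of the straight coupling: an upright ribbed dark steel cylinder, 34 mm diameter, 48 tall, 0.14 to 0.28 kg, standing on the case floor in the left or right half, 125 to 145 mm along y from the case centre, 0 to 30 mm along +x. The other half holds a dark steel elbow. With its door fully open it lifts straight out; that door's tab then stands about 25 mm from the case's middle line.
- bin_floor (a point): centre of the inner floor of the empty blue bin, 5 mm above the bench, left of the case; the bin is fixed, open on top, outside 180 mm along its x by 140 mm along its y, 60 mm high, walls 5 mm.
Things that resemble listed ones, but are neither listed nor needed, are in the scene too. Leave any pink look-alike of the part that bears bin_floor alone.

How it is judged:
On the way:
1. the door over the coupling is slid at least 90 mm open, with the coupling still in its place (distance of coupling_mid from where it was at the start of the episode below 0.03 m and ((y of coupling_mid in the frame of handle_right above 0.13 m and distance of handle_left from where it was at the start of the episode above 0.09 m) or (y of coupling_mid in the frame of handle_right below 0.13 m and distance of handle_right from where it was at the start of the episode above 0.09 m))), for 0.1 s.
At the end, for the whole second after the job is handed in: The coupling is at rest inside the blue bin (its centre within the bin's walls and less than 45 mm above its floor), released, and one of the doors is within 30 mm of where it began (x of coupling_mid in the frame of bin_floor between -0.085 and 0.085 m and y of coupling_mid in the frame of bin_floor between -0.065 and 0.065 m and z of coupling_mid in the frame of bin_floor below 0.045 m and linear speed of coupling below 0.03 m/s and distance of any of handle_left, handle_right from where it was at the start of the episode below 0.03 m); the robot touches nothing.
It fails at once if the door that is not over the coupling is slid more than 30 mm while the coupling is still in its compartment (distance of coupling_mid from where it was at the start of the episode below 0.03 m and ((y of coupling_mid in the frame of handle_right above 0.13 m and distance of handle_right from where it was at the start of the episode above 0.03 m) or (y of coupling_mid in the frame of handle_right below 0.13 m and distance of handle_left from where it was at the start of the episode above 0.03 m))).
It also fails if it takes over 54 s, if anything falls off the work surface, if the arm or the gripper's body presses on something with over 40 N, if the wrist force passes 120 N, or if a joint passes its speed limit or range.

## Working session

There is one attempt and no reset: what is moved stays moved. The work goes in short steps, Python scripts to look and compute and a tool call to move; the robot and the scene stay as the last step left them, time stands still between calls to the robot, and variables do not carry over. Pictures are saved under pics/ and viewed, about 8 in all and at most 12, crops included, and the job is handed in when it is done.

Besides the shell and the picture viewer there is one more tool, called after "Call:" as name(argument=value, ...) on one line, values as JSON. carry_out: Moves the arm, as the interface text tells. Its arguments: {"type":"object","properties":{"commands":{"type":"array","items":{"type":"number"}},"force":{"type":"number"}},"required":["commands"]}

```bash
ls; mkdir -p pics; cat > h.py <<'E'
import numpy as np, cv2
from station import ctrl, viewer, ticket, nets
def cloud(cam,d):
    i=viewer.camera_info(cam);v,u=np.mgrid[0:400,0:640]
    p=np.stack([(u-i['cx'])/i['fx']*d,(v-i['cy'])/i['fy']*d,d],-1)
    return (p-np.array(i['t']).reshape(3))@np.array(i['R'])
E
python3 - <<'E'
from h import *
np.set_printoptions(precision=4,suppress=True)
ims=[]
for c in ['top','side']:
    im,d=viewer.camera(c);np.savez(f'/tmp/{c}.npz',im=im,d=d);P=cloud(c,d);ims.append(im)
    cv2.imwrite(f'pics/{c}0.png',im)
    for t in ['handle_left','handle_right','case','coupling_mid','bin_floor']:
        for r in nets.silhouettes(c,t)[:3]:
            m=r['region']&(d>0);print(c,t,round(r['confidence'],2),r['extent'],np.median(P[m],0),np.percentile(P[m],2,0),np.percentile(P[m],98,0), np.median(im[m],0))
print(ctrl.get_obs())
E
```

```text
pics
top handle_left 0.57 [297.4, 113.0, 381.6, 187.4] [0.5558 0.0088 0.0762] [ 0.4517 -0.0998  0.0698] [0.6635 0.1203 0.0842] [ 95. 104. 108.]
top case 0.26 [371.2, 122.9, 439.7, 196.7] [ 0.53   -0.202   0.0693] [ 0.4256 -0.2986  0.0629] [ 0.6388 -0.1046  0.0952] [ 92. 101. 105.]
top bin_floor 0.84 [216.6, 144.9, 266.7, 207.8] [0.4807 0.319  0.0066] [ 0.3852  0.2444 -0.0017] [0.5623 0.3801 0.0627] [142.  73.  28.]
top bin_floor 0.79 [143.9, 191.7, 201.9, 256.0] [0.3276 0.5282 0.0069] [ 0.2379  0.4472 -0.0013] [0.4135 0.5901 0.0629] [117. 102. 175.]
top bin_floor 0.56 [224.9, 227.0, 282.4, 293.3] [0.2167 0.267  0.0061] [ 0.1293  0.1911 -0.0014] [0.3059 0.3367 0.0629] [130. 116. 175.]
side handle_left 0.68 [217.6, 149.5, 316.3, 203.7] [0.5538 0.0216 0.0773] [ 0.4508 -0.1009  0.0726] [0.6621 0.125  0.1067] [155. 172. 173.]
side handle_left 0.18 [208.9, 119.1, 336.2, 232.8] [0.5377 0.0053 0.0724] [ 0.4107 -0.3024  0.0049] [0.6777 0.153  0.0988] [138. 153. 153.]
side handle_right 0.9 [251.3, 115.9, 328.1, 159.9] [ 0.5224 -0.2057  0.0706] [ 0.4253 -0.3024  0.0665] [ 0.6361 -0.1094  0.1064
[... 442 characters left out ...]
 232.9, 317.9, 296.6] [0.4778 0.3008 0.0232] [0.3846 0.2443 0.002 ] [0.5617 0.3858 0.0621] [109.  62.  25.]
side bin_floor 0.74 [278.6, 298.1, 375.8, 383.5] [0.3268 0.5106 0.0147] [0.2377 0.4497 0.0028] [0.4135 0.5951 0.0618] [143. 128. 230.]
{'time_s': 0.6, 'qpos': array([-1.1976,  0.2999,  1.521 , -0.    ,  1.3207, -0.0666]), 'joint_vel': array([-0.002 , -0.    ,  0.0022, -0.0007, -0.0025, -0.0007]), 'tau': array([ -0.0009, -53.1485, -35.2829,   0.0708,   0.0213,   0.    ]), 'ee_pos': array([ 0.2342, -0.4977,  0.2054]), 'eef_rot': array([ 3.1416,  0.    , -1.131 ]), 'force': array([ 0.2115, -0.1059, -0.2319]), 'moment': array([-0.0079,  0.0537,  0.0108]), 'grip_width': 0.09377051554341839}
```

```bash
python3 - <<'E'
from h import *
np.set_printoptions(precision=4,suppress=True)
out=[]
for c,(x0,y0,x1,y1) in [('top',(200,90,460,220)),('side',(190,90,350,240))]:
    z=np.load(f'/tmp/{c}.npz');P=cloud(c,z['d'])
    a=z['im'][y0:y1,x0:x1];s=780/(x1-x0) if c=='top' else 3.6; out.append(cv2.resize(a,None,fx=s,fy=s,interpolation=2))
    m=((P[...,2]>.088)&(P[...,2]<.125)&(P[...,0]>.3)&(P[...,0]<.8)&(abs(P[...,1])<.45)).astype(np.uint8)
    n,l,st,_=cv2.connectedComponentsWithStats(m)
    for k in range(1,n):
        if st[k,4]>4: q=P[l==k];print(c,st[k],q.min(0),np.median(q,0),q.max(0))
    # rim: rectangle fit of case & bin points
    for nm,mm in [('case',(abs(P[...,2]-.074)<.012)&(P[...,0]>.35)&(P[...,0]<.75)&(P[...,1]>-.4)&(P[...,1]<.22)),('bin',(abs(P[...,2]-.06)<.006)&(P[...,0]>.35)&(P[...,0]<.62)&(P[...,1]>.2)&(P[...,1]<.44))]:
        q=P[mm][:,:2].astype(np.float32);r=cv2.minAreaRect(q*1000);print(c,nm,r,len(q))
cv2.imwrite('pics/c1.png',out[0]);cv2.imwrite('pics/c2.png',out[1])
E
```

```text
top [217  66  14   9  85] [0.7857 0.3488 0.0887] [0.7927 0.3676 0.1144] [0.7998 0.387  0.1249]
top [207  69  40  15 159] [0.7588 0.2991 0.088 ] [0.7636 0.3614 0.0983] [0.8    0.4206 0.1055]
top [304 160   7  16  76] [0.4718 0.0969 0.0907] [0.4915 0.1056 0.1112] [0.5157 0.1143 0.1212]
top [427 178   8  15  98] [ 0.426  -0.2741  0.088 ] [ 0.4462 -0.2625  0.1109] [ 0.4688 -0.256   0.1185]
top case ((546.089599609375, -87.35404968261719), (461.2960510253906, 242.93902587890625), 83.00727844238281) 10781
top bin ((474.726806640625, 313.3874816894531), (180.16844177246094, 141.24884033203125), 1.3283685445785522) 371
side [314 118  14  10 123] [ 0.4237 -0.2788  0.088 ] [ 0.4462 -0.2608  0.1031] [ 0.4669 -0.2525  0.1174]
side [276 183  17  12 169] [0.4717 0.0978 0.0881] [0.4919 0.1108 0.104 ] [0.5146 0.1186 0.1164]
side [120 227  40  40 366] [0.7587 0.298  0.088 ] [0.764  0.3703 0.098 ] [0.8    0.4224 0.1046]
side [124 233  13  24 186] [0.7865 0.3499 0.088 ] [0.7919 0.3803 0.112 ] [0.8    0.3923 0.1249]
side case ((544.8397827148438, -88.23141479492188), (473.1347351074219, 243.91616821289062), 82.4713363647461) 6717
side bin ((475.406005859375, 313.68505859375), (181.34095764160156, 148.0401153564453), 1.2990080118179321) 769
```

View pics/c1.png

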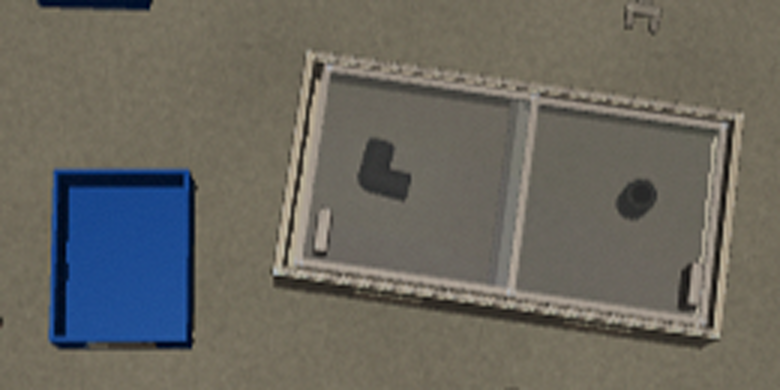

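View pics/c2.png

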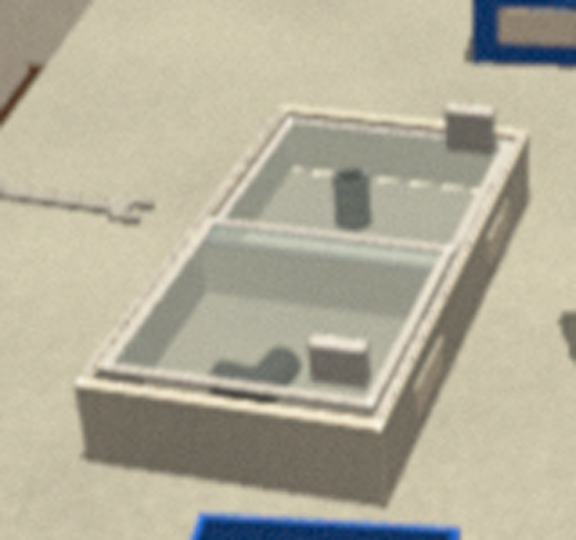

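Top crop: the coupling is in the right half (crop px ~635,198; a round end with a rim), and the elbow is in the left half (~383,170). Side crop agrees: an upright cylinder in the far/right half. The right tab is at crop px (692,285), which works out to about (0.447, -0.265), with case yaw about -7°. I'll go above the right tab with the jaws along the sliding line.

Call:
carry_out(commands=[-0.2,3,3.3,-0.5,0,0,-0.1,-0.2,6,6.5,-1,0,0,-0.2,-0.2,9,9.8,-1.5,0,0,-0.3,-0.2,12,13.1,-2,0,0,-0.4,-0.2,15,16.4,-2.5,0,0,-0.5,-0.2,18,19.7,-3,0,0,-0.562,-0.2,20,22,-4,0,0,-0.562,-0.2,21.3,23.3,-5,0,0,-0.562,-0.2,21.3,23.3,-5.5,0,0,-0.562,-0.2,21.3,23.3,-5.5,0,0,-0.562,-0.2,21.3,23.3,-5.5,0,0,-0.562], force=15)

```text
time_s: 1.52
ee_pos: [0.4468, -0.265, 0.1505]
eef_rot: [3.141, -0.0, -1.693]
force: [-1.6, -0.0, 0.8]
grip_width: 0.0568
```

Call:
carry_out(commands=[-0.2,0,0,-2,0,0,0,-0.2,0,0,-4,0,0,0,-0.2,0,0,-5.5,0,0,0,-0.2,0,0,-6.7,0,0,0,-0.2,0,0,-6.7,0,0,0,1,0,0,-6.7,0,0,0,1,0,0,-6.7,0,0,0,1,0,0,-6.7,0,0,0,1,0,0,-6.7,0,0,0,1,0,0,-6.7,0,0,0,1,0,0,-6.7,0,0,0], force=15)

```text
time_s: 2.43
ee_pos: [0.4469, -0.2651, 0.0839]
eef_rot: [-3.141, -0.0, -1.693]
force: [0.4, -0.1, 0.3]
grip_width: 0.0196
```

Call:
carry_out(commands=[1,0,0,0,0,0,0,1,0,0,0,0,0,0,1,0,0,0,0,0,0,1,0.2,1.6,0,0,0,0,1,0.5,4,0,0,0,0,1,0.8,6.5,0,0,0,0,1,1.1,9,0,0,0,0,1,1.4,11.5,0,0,0,0,1,1.7,14,0,0,0,0,1,1.95,15.9,0,0,0,0,1,1.95,15.9,0,0,0,0,1,1.95,15.9,0,0,0,0], force=15)

```text
time_s: 3.43
ee_pos: [0.467, -0.1052, 0.084]
eef_rot: [-3.14, -0.0, -1.691]
force: [3.5, 0.7, -2.9]
grip_width: 0.0138
```

Call:
carry_out(commands=[-0.4,0,0,0,0,0,0,-0.4,0,0,0,0,0,0,-0.4,0,0,0,0,0,0,-0.4,0,0,0,0,0,0,-0.4,0,0,3,0,0,0,-0.4,0,0,6,0,0,0,-0.4,-3,0,10,0,0,0,-0.4,-6.5,0,12,0,0,0,-0.4,-10,0,12,0,0,0,-0.4,-13,0,12,0,0,0,-0.4,-13,0,12,0,0,0])

```text
time_s: 4.35
ee_pos: [0.3336, -0.1051, 0.2044]
eef_rot: [-3.139, -0.001, -1.692]
force: [-1.2, 0.5, -0.4]
grip_width: 0.0655
```

```bash
python3 - <<'E'
from h import *
np.set_printoptions(precision=4,suppress=True)
out=[]
for c,(x0,y0,x1,y1) in [('top',(290,90,450,220)),('side',(190,90,350,240))]:
    im,d=viewer.camera(c);P=cloud(c,d)
    cv2.imwrite(f'pics/{c}1.png',im); out.append(cv2.resize(im[y0:y1,x0:x1],None,fx=2.4,fy=2.4,interpolation=2))
    for t in ['coupling_mid']:
        for r in nets.silhouettes(c,t)[:2]:
            print(c,t,round(r['confidence'],2),r['extent'])
    # case frame
    a=np.radians(-7.03);X=np.array([np.cos(a),np.sin(a)]);Y=np.array([-np.sin(a),np.cos(a)])
    q=P[...,:2]-np.array([.5461,-.0874]);x=q@X;y=q@Y
    z=P[...,2]; m=(d>0)&(abs(x)<.1)&(y>-.21)&(y<-.07)&(z>.05)&(z<.066)
    n,l,st,_=cv2.connectedComponentsWithStats(m.astype(np.uint8))
    for k in range(1,n):
        if st[k,4]>8:
            w=P[l==k];print('coup',c,st[k],w.min(0),w.mean(0),w.max(0),x[l==k].mean(),y[l==k].mean())
    m=(d>0)&(abs(x+.075)<.05)&(abs(y)<.23)&(z>.088)&(z<.12)
    n,l,st,_=cv2.connectedComponentsWithStats(m.astype(np.uint8))
    for k in range(1,n):
        if st[k,4]>8: print('tab',c,x[l==k].mean(),y[l==k].min(),y[l==k].max())
h=max(o.shape[0] for o in out)
cv2.imwrite('pics/c3.png',np.hstack([cv2.copyMakeBorder(o,0,h-o.shape[0],0,0,0) for o in out]))
E
```

```text
coup top [408 150  11  11  92] [ 0.5341 -0.241   0.0519] [ 0.5499 -0.224   0.0594] [ 0.5665 -0.208   0.0654] 0.020499092197077247 -0.13508989596216392
tab top -0.07737319985655199 0.1782178991601671 0.1918587727894227
tab top -0.07680621481374936 -0.03416056867089983 -0.019840013312247683
side coupling_mid 0.7 [283.0, 136.1, 297.4, 148.4]
coup side [282 136  11   8  70] [ 0.5336 -0.2453  0.0501] [ 0.5489 -0.2202  0.0587] [ 0.565  -0.2031  0.0645] 0.019037557761100655 -0.13142223127865488
tab side -0.07728019472640044 -0.03746890823044728 -0.014945459966844108
tab side -0.07775709809419748 0.17875819290350292 0.19898211768760027
```

View pics/c3.png

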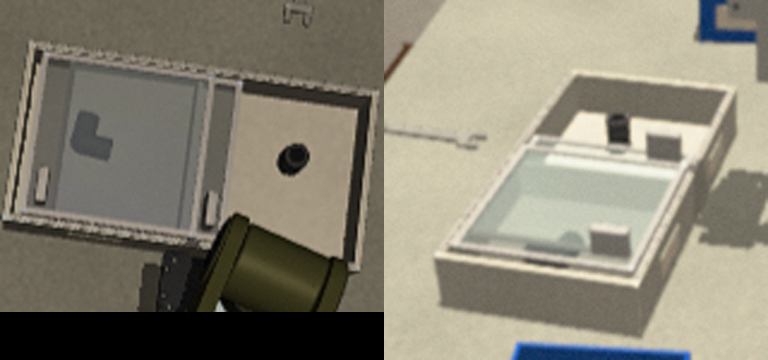

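Door is fully open (its tab is at case y -27 mm), the left door is untouched, and the coupling stands at (0.550, -0.224).

Call:
carry_out(commands=[-0.4,3,-1.7,0,0,0,0,-0.4,6,-3.3,0,0,0,0,-0.4,9,-5,0,0,0,0,-0.4,12,-6.6,0,0,0,0,-0.4,15,-8.3,0,0,0,0,-0.4,18,-10,0,0,0,0,-0.4,20.5,-11.3,-1,0,0,0,-0.4,21.6,-11.9,-3,0,0,0,-0.4,21.6,-11.9,-6,0,0,0,-0.4,21.6,-11.9,-9,0,0,0,-0.4,21.6,-11.9,-10.4,0,0,0,-0.4,21.6,-11.9,-10.4,0,0,0])

```text
time_s: 5.55
ee_pos: [0.5525, -0.2235, 0.0951]
eef_rot: [3.136, 0.002, -1.691]
force: [-0.1, 0.4, 0.2]
grip_width: 0.0658
```

Call:
carry_out(commands=[-0.4,0,0,-2,0,0,0,-0.4,0,0,-4,0,0,0,-0.4,0,0,-6,0,0,0,-0.4,0,0,-7.2,0,0,0,-0.4,0,0,-7.2,0,0,0,1,0,0,-7.2,0,0,0,1,0,0,-7.2,0,0,0,1,0,0,-7.2,0,0,0,1,0,0,-7.2,0,0,0,1,0,0,-7.2,0,0,0,1,0,0,-7.2,0,0,0,1,0,0,-7.2,0,0,0], force=25)

```text
time_s: 6.55
ee_pos: [0.5528, -0.2236, 0.0237]
eef_rot: [3.137, 0.002, -1.691]
force: [-0.9, -0.2, 5.9]
grip_width: 0.0336
```

Call:
carry_out(commands=[1,0,0,1,0,0,0,1,0,0,3,0,0,0,1,0,0,6,0,0,0,1,0,0,9,0,0,0,1,0,0,12,0,0,0,1,0,0,15,0,0,0,1,0,0,17,0,0,0,1,0,0,18,0,0,0,1,0,0,18,0,0,0])

```text
time_s: 7.3
ee_pos: [0.5533, -0.2239, 0.2061]
eef_rot: [3.14, 0.001, -1.691]
force: [-0.9, 0.3, -2.1]
grip_width: 0.0336
```

```bash
python3 - <<'E'
from h import *
o=ctrl.get_obs();print(o['grip_width'],o['ee_pos'],o['force'],o['qpos'])
im,d=viewer.camera('side');cv2.imwrite('pics/c4.png',cv2.resize(im[50:240,190:400],None,fx=2,fy=2))
E
```

```text
0.03359385936586178 [ 0.55328967 -0.22388701  0.20609307] [-0.87705008  0.3425787  -2.127921  ] [-4.46025413e-01  4.05599202e-01  1.37745383e+00  3.62708185e-04
  1.36029669e+00  1.24517262e+00]
```

View pics/c4.png

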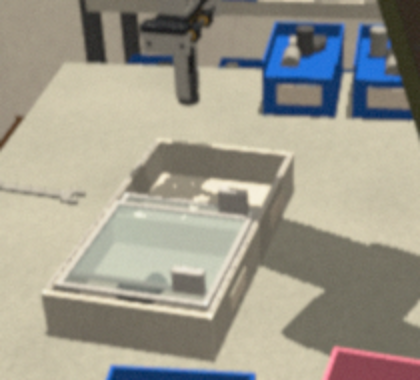

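Call:
carry_out(commands=[1,-0.3,2,0,0,0,0,1,-0.8,5.5,0,0,0,0,1,-1.3,9,0,0,0,0,1,-1.8,12.5,0,0,0,0,1,-2.3,16,0,0,0,0,1,-2.8,19.5,0,0,0,0,1,-3.3,23,0,0,0,0,1,-3.8,26.5,0,0,0,0,1,-4.3,30,0,0,0,0,1,-4.8,33,0,0,0,0.05,1,-5.3,36,0,0,0,0.1,1,-5.8,39,0,0,0,0.12])

```text
time_s: 8.35
ee_pos: [0.4935, 0.1677, 0.202]
eef_rot: [3.134, 0.001, -1.568]
force: [1.0, -0.2, -1.8]
grip_width: 0.0337
```

Call:
carry_out(commands=[1,-0.4,3,0,0,0,0,1,-0.8,6.2,0,0,0,0,1,-1.2,9.5,0,0,0,0,1,-1.6,12.5,0,0,0,0,1,-1.9,14.2,-1,0,0,0,1,-1.9,14.6,-3,0,0,0,1,-1.9,14.6,-6,0,0,0,1,-1.9,14.6,-9,0,0,0,1,-1.9,14.6,-10,0,0,0,1,-1.9,14.6,-10,0,0,0])

```text
time_s: 9.18
ee_pos: [0.4728, 0.3127, 0.0983]
eef_rot: [3.128, -0.002, -1.568]
force: [0.7, -0.8, -1.1]
grip_width: 0.0336
```

Call:
carry_out(commands=[1,0,0,-2,0,0,0,1,0,0,-4,0,0,0,1,0,0,-6,0,0,0,1,0,0,-7.2,0,0,0,1,0,0,-7.9,0,0,0,1,0,0,-7.9,0,0,0,-0.3,0,0,-7.9,0,0,0,-0.3,0,0,-7.9,0,0,0,-0.3,0,0,-7.9,0,0,0,-0.3,0,0,-7.9,0,0,0,-0.3,0,0,-7.9,0,0,0])

```text
time_s: 10.1
ee_pos: [0.4731, 0.3128, 0.0199]
eef_rot: [3.129, -0.002, -1.568]
force: [0.1, -0.1, -0.6]
grip_width: 0.0606
```

Call:
carry_out(commands=[-0.3,0,0,1,0,0,0,-0.3,0,0,3,0,0,0,-0.3,0,0,6,0,0,0,-0.3,0,0,9,0,0,0,-0.3,0,0,12,0,0,0,-0.3,0,0,15,0,0,0,-0.3,0,-3,17,0,0,0,-0.3,0,-6,18,0,0,0,-0.3,0,-9,18,0,0,0,-0.3,0,-12,18,0,0,0,-0.3,0,-15,18,0,0,0,-0.3,0,-15,18,0,0,0])

```text
time_s: 11.1
ee_pos: [0.4731, 0.1592, 0.2011]
eef_rot: [3.13, -0.002, -1.571]
force: [-0.3, 0.4, -0.4]
grip_width: 0.0611
```

```bash
python3 - <<'E'
from h import *
np.set_printoptions(precision=4,suppress=True)
im,d=viewer.camera('side');P=cloud('side',d)
for r in nets.silhouettes('side','coupling_mid')[:2]:
    m=r['region']&(d>0);print(r['confidence'],r['extent'],P[m].min(0),np.median(P[m],0),P[m].max(0))
for r in nets.silhouettes('side','handle_left')[:1]:
    m=r['region']&(d>0)&(P[...,2]>.088)&(P[...,2]<.12);print('hl',P[m].min(0),np.median(P[m],0),P[m].max(0))
print(ctrl.get_obs()['force'])
cv2.imwrite('pics/c5.png',cv2.resize(im[100:310,190:400],None,fx=2.5,fy=2.5))
E
```

```text
0.85 [265.6, 250.4, 289.4, 272.9] [0.4539 0.2639 0.0025] [0.4688 0.3222 0.039 ] [0.5028 0.3804 0.0631]
hl [0.4715 0.0937 0.0881] [0.493  0.1113 0.1043] [0.5152 0.118  0.1175]
[ 0.4999 -0.2356  0.969 ]
```

View pics/c5.png

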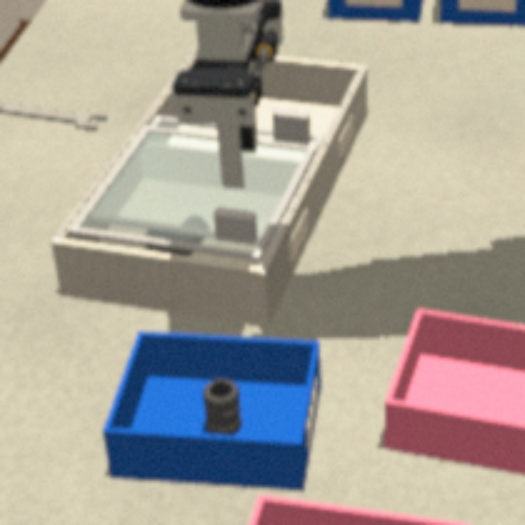

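The coupling stands upright in the blue bin (crop px ~222,405). The gripper is clear, and the left tab is where it began.

```bash
python3 -c "
from station import ticket;print(ticket.hand_in())"
```

```text
the job is handed in; nothing more can be done
None
```

I slid the right door fully open (about 160 mm), lifted the coupling out of the right half and stood it in the blue bin. I handed the job in at about 11 s on the robot's clock.

In the last side picture the coupling stands upright near the middle of the bin, at about (0.47, 0.32). The gripper is open and clear of everything, with wrist force about 1 N. The left door's tab is at (0.493, 0.111), unchanged within measuring error. No check failed or disagreed, and the hand-in gives no verdict.

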